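# Take one nested paint trough off the stack and set it out for the marker

## Task

Three narrow metal paint troughs stand tightly nested in one another. Lift only the top one straight off, without pulling up or shifting the two below, and stand it upright on the bare plywood board beside the stack, in the middle and along the board's long side. Then lay the white paint marker from the stack's other side lengthwise inside that trough, let go, and leave the other things on the table where they are.

Things in the scene. Friction and masses are not known exactly. Their poses are not given: they have to be found in the camera images.
- tray_top: Top trough of the stack, the one to take: open sheet-metal trough 176 x 66 x 45 mm, 0.14 to 0.28 kg. Origin at the centre of its underside (36 mm above the table at the start, rim at 81); x along its length, y across, z up. Grip it across the 66 mm, on the upright band that reaches from the rim 18 mm down. The next trough's equal band begins flush below: deeper fingers clamp both.
- tray_mid: Middle trough, same shape and axes, 18 mm below the top one; 27 mm of the upper one sits inside it with 1.5 mm play at each side. It must stay. Shape of all three: plan corners rounded at 20 mm; below the band the 2 mm walls slope in to an underside of 48 x 158 mm; inside 62 x 172 mm at the rim, 45 x 155 mm at the floor, which is 2 mm thick.
- tray_low: Bottom trough, same shape and axes, standing on the table, 18 mm below the middle one. It must stay.
- panel: Bare, unpainted plywood board, 155 x 200 x 8 mm, fixed flat on the table close to the stack, left or right of it. Origin at the centre of its underside; y runs along its long side (200), x across, z up. Its top lies 8 mm above the table.
- marker: White paint marker with a black cap, 13 x 129 x 13 mm, lying on the table on the other side of the stack; it does not roll. Origin at the centre of its underside (about 6 mm below its axis); y runs along its length, z up.
- tub: White round tub with a pink lid, 69 mm across, 66 mm high; origin at the centre of its underside. A bystander behind the stack.
- tape: Roll of masking tape lying flat, 100 mm across, 25 mm high; origin at the centre of its underside. A bystander.
- tube: Paint tube with a yellow band, 31 x 124 x 21 mm, lying; origin at the centre of its underside, y along its length. A bystander.

How it is judged:
By the outcome, as a careful person would: the job done as asked, in the order asked, and still so for the second after the job is handed in, with the robot touching nothing.
It also fails if it takes over 64 s, if anything falls off the work surface, if the arm or the gripper's body presses on something with over 40 N, if the wrist force passes 120 N, or if a joint passes its speed limit or range.

## Robot

A 7-joint arm with a two-finger parallel gripper is mounted at the origin on a cart in front of the work surface, level with it; the furniture and walls round the work are solid. World frame = base frame: x ahead of the robot, y to its left, z up, the work surface at z = 0. Lengths are in m, angles in rad, forces in N, time in s.
With the tool pointing down it reaches from about 0.4 to 0.85 m from the base axis. Payload 10.4 kg.
Tool frame: the origin (TCP) lies on the centre line of the jaws, within the pads' length; the fingertips stand 22 mm ahead of it and the grasp point (between the pads) lies 3 mm ahead of it; z points along the fingers, y is the line along which they close (so a half turn about z gives the same grasp; the last joint's range is limited). The gripper opens to 87 mm and grips with 3 to 60 N. Pads are 19 mm wide; open, the fingers measure 117 mm over their backs; the gripper's body (75 mm by 190 mm) begins 51 mm behind the grasp point.
Start: joints at [1.231, 0.332, -0.065, 1.46, 0.022, 1.35, -0.088], TCP at [0.195, -0.594, 0.245] pointing down, gripper open.
Joint ranges: [-2.6, 2.6], [-0.5, 2.12], [-1.47, 1.34], [0.16, 2.42], [-1.27, 4.41], [0.06, 2.06], [-2.6, 2.6]. Speed limits (rad/s): [2.22, 2.22, 2.79, 2.79, 3.14, 3.14, 3.14].

## Interface

Orientations are given as a unit quaternion [x, y, z, w].
In Python, from bench import r gives the robot as it stands.
- The arm moves only by the tool jog_arm, called after "Emit:" by a JSON object that holds its "fn" and its "kwargs". Schema: {"type":"object","properties":{"offsets":{"type":"array","items":{"type":"array","items":{"type":"array","items":{"type":"number"},"minItems":5,"maxItems":5},"minItems":1,"maxItems":12},"minItems":1,"maxItems":1},"grip_force":{"type":"number"},"only":{"type":"string"},"quiet":{"type":"boolean"},"lines":{"type":"string"}},"required":["offsets"],"additionalProperties":false}. offsets is a list that holds a single list of rows (three levels of brackets), with 1 to 12 rows, each of 5 numbers: dx, dy, dz in units of 50 mm, then a turn about the tool's z in rad, then the finger opening in m; each row is the pose to reach, as a shift and turn from the pose commanded when the call began, along the tool's axes at that moment; what a row does not reach only later rows make up. A row lasts 1/10 s, in which the tool goes at most 0.05 m and 0.15 rad, less where a joint would pass 70% of its speed; a pose out of reach is approached as far as the arm can. The fingers move at their own pace and stop on an object; grip_force is the grip in N (left out, the last holds). Time passes only in rows, so rows that do not move let the fingers close. The tool returns the time, the measured TCP pose, the force, the opening and the grip force at its end. only (a regular expression) keeps the lines of the reply that match it, lines (a string "A,B") keeps lines A to B, and quiet returns only ok. Input that does not fit is refused with a message, and nothing moves.
- r.read_state(): the state, without advancing time (a new reading comes with each control period).
- r.camera(name): name is "side" or "top" or "wrist"; returns a dict with "img" (384x512x3 uint8, red, green, blue), "fx", "fy", "cx", "cy" (pixels), "pose" (4x4, takes a point from camera to world coordinates). Camera axes: x right, y down, z forward; pixel columns grow to the right and rows downward; lengths in m; the calibration is good to about 2 mm. A picture is of the moment at which its call begins. There is no depth.
- r.close_job(): hands the job in; it is judged then, once.
The state is a dict: "time": time; "joint_positions": joint angles; "joint_vel": joint speeds; "joint_torque": joint torques, N m; "ee_pos": TCP position; "eef_rot": TCP orientation; "ft_force": force on the tool from outside, world axes, zero at the start; "torque": the same for the moment, N m; "width": finger opening in m; "grip_force": force on a finger pad.
Only numpy, scipy, OpenCV 4.12 (cv2) and the standard library are available. Lean on these libraries where they do the work, as an engineer would, in place of code of your own. Each camera call takes 0.05 s, during which the arm holds its last target. There are 200 camera calls.

## Working session

There is one attempt and no reset: what is moved stays moved. The work goes in short steps, Python scripts to look and compute and a tool call to move; the robot and the scene stay as the last step left them, time stands still between calls to the robot, and variables do not carry over. Pictures are saved under pics/ and viewed, at most 10 in all, crops included, and the job is handed in when it is done.

```bash
ls; mkdir -p pics; python3 - <<'E'
from bench import r
import cv2,numpy as np
s=r.read_state();print(s)
for n in("top","side"):
    c=r.camera(n);cv2.imwrite(f"pics/{n}0.png",c["img"][:,:,::-1]);print(n,c["fx"],c["fy"],c["cx"],c["cy"],np.round(c["pose"],4).tolist())
E
```

```text
bench.py
pics
{'time': 0.0, 'joint_positions': array([ 1.23140956,  0.3328828 , -0.06468923,  1.46093486,  0.02164126,
        1.34989914, -0.08852059]), 'joint_vel': array([ 9.71477871e-04, -8.92735113e-05,  6.35764109e-04,  1.68926331e-04,
       -6.39508367e-04, -1.38606995e-03, -1.82500471e-04]), 'joint_torque': array([-9.92668902e-05, -6.23258042e+01,  2.45843350e-02, -3.89898455e+01,
       -6.12694491e-02,  3.97063955e-02,  9.97323423e-05]), 'ee_pos': array([ 0.19456401, -0.59357306,  0.24375016]), 'eef_rot': array([ 9.87481788e-01,  1.57731446e-01, -1.66349835e-04, -6.94194917e-04]), 'ft_force': array([ 0.46655032, -0.24680944,  0.18506494]), 'torque': array([0.02228721, 0.05649691, 0.02026875]), 'grip_force': 0.0, 'width': 0.08705248568627524}
top 428.621636019619 428.621636019619 254.4417934688358 188.41639030278012 [[-0.0276, -0.991, 0.1313, 0.4848], [-0.9994, 0.0303, 0.0179, -0.02], [-0.0217, -0.1307, -0.9912, 1.219], [0.0, 0.0, 0.0, 1.0]]
side 473.8930076169521 473.8930076169521 258.7374442895769 192.09341852694496 [[0.9998, 0.0133, 0.0127, 0.607], [-0.0026, -0.5837, 0.8119, -0.9898], [0.0182, -0.8118, -0.5836, 0.7731], [0.0, 0.0, 0.0, 1.0]]
```
View pics/top0.png

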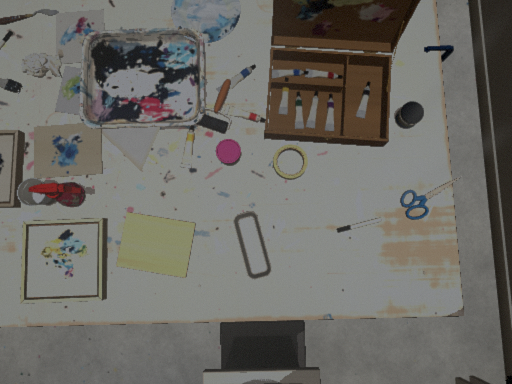

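View pics/side0.png

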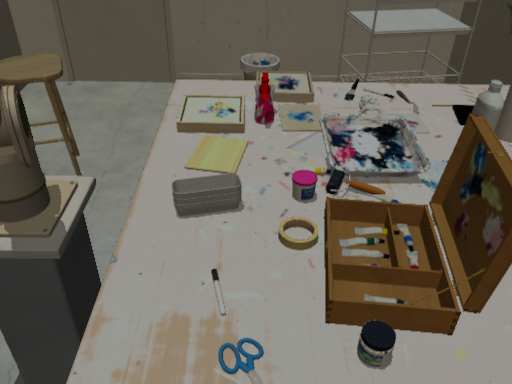

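The top view shows the stack at about (252,245), the plywood board at (157,245), the marker from (338,229) to (381,218), the tub at (229,152) and the tape at (290,161). The side view shows the stack at (207,193), the board at (217,155) and the marker at (218,290). Next I'll get coarse positions.

```bash
cat > h.py <<'E'
from bench import r
import cv2,numpy as np
def ray(c,uv):
    d=np.array([(uv[0]-c["cx"])/c["fx"],(uv[1]-c["cy"])/c["fy"],1.]);P=np.array(c["pose"])
    return P[:3,3],P[:3,:3]@d
def atz(c,uv,z):
    o,d=ray(c,uv);return o+d*(z-o[2])/d[2]
def proj(c,p):
    P=np.array(c["pose"]);q=P[:3,:3].T@(np.asarray(p,float)-P[:3,3]);return np.array([c["fx"]*q[0]/q[2]+c["cx"],c["fy"]*q[1]/q[2]+c["cy"]])
def tri(views):
    A=np.zeros((3,3));b=np.zeros(3)
    for c,uv in views:
        o,d=ray(c,uv);d=d/np.linalg.norm(d);M=np.eye(3)-np.outer(d,d);A+=M;b+=M@o
    return np.linalg.solve(A,b)
def tool(s=None):
    from scipy.spatial.transform import Rotation as R
    s=s or r.read_state();return np.array(s["ee_pos"]),R.from_quat(s["eef_rot"]).as_matrix()
def shift(target):
    p,M=tool();return M.T@(np.asarray(target)-p)
E
python3 - <<'E'
from h import *
t=r.camera("top");s=r.camera("side");np.set_printoptions(precision=4,suppress=True)
print("tray ends z.081",atz(t,(243,214),.081),atz(t,(261,276),.081))
hsv=cv2.cvtColor(t["img"],cv2.COLOR_RGB2HSV)
print(hsv[245,157],hsv[245,200])
m=cv2.inRange(hsv,(20,70,60),(40,255,255));n,l,st,ce=cv2.connectedComponentsWithStats(m)
k=l[245,157];pts=np.argwhere(l==k)[:,::-1].astype(np.float32);rc=cv2.minAreaRect(pts);print("panel",rc,len(pts))
for b in cv2.boxPoints(rc):print(b,atz(t,b,.008))
print("panel tri",tri([(t,rc[0]),(s,(217.5,154.5))]))
print("marker",atz(t,(338,229),.007),atz(t,(381,218),.007))
w=r.camera("wrist");P=np.array(w["pose"]);p,M=tool();print("wrist in tool",M.T@(P[:3,3]-p),(M.T@P[:3,:3]).tolist(),w["fx"],w["cx"],w["cy"])
c=(atz(t,(243,214),.081)+atz(t,(261,276),.081))/2
print("shift to above stack",shift([c[0],c[1],.3]),M)
E
```

```text
tray ends z.081 [0.5678 0.0329 0.081 ] [ 0.4047 -0.0102  0.081 ]
[ 33  61 138] [ 43  13 139]
panel ((255.5, 191.5), (383.0, 511.0), 90.0) 194930
[-0.  0.] [1.2519 0.7662 0.008 ]
[511.   0.] [ 1.1887 -0.7793  0.008 ]
[511. 383.] [ 0.1032 -0.6651  0.008 ]
[  0. 383.] [0.1321 0.7093 0.008 ]
panel tri [ 0.5673 -0.0114  0.1899]
marker [ 0.5233 -0.2293  0.007 ] [ 0.5507 -0.3512  0.007 ]
wrist in tool [ 0.0667 -0.0004 -0.14  ] [[0.0008815321016321504, -0.9696235880413854, -0.24460032791249464], [0.9999988288812082, 0.0005487454038013486, 0.0014286758520752976], [-0.0012510545001270551, -0.24460130088008109, 0.9696229362336712]] 289.67172721407667 252.92900451352878 191.26958357807013
shift to above stack [ 0.4656 -0.4842 -0.0555] [[ 0.9502  0.3116 -0.0002]
 [ 0.3116 -0.9502  0.0006]
 [-0.     -0.0006 -1.    ]]
```

The rows are not in the units I measure in: shifts go in units of 50 mm. I convert before sending: 0.37 m is 7.4, -0.31 m is -6.2.

Emit:
{"fn": "jog_arm", "kwargs": {"offsets": [[[7.4, -6.2, -1.2, 0, 0.087], [7.4, -6.2, -1.2, 0, 0.087], [7.4, -6.2, -1.2, 0, 0.087], [7.4, -6.2, -1.2, 0, 0.087], [7.4, -6.2, -1.2, 0, 0.087], [7.4, -6.2, -1.2, 0, 0.087], [7.4, -6.2, -1.2, 0, 0.087], [7.4, -6.2, -1.2, 0, 0.087], [7.4, -6.2, -1.2, 0, 0.087], [7.4, -6.2, -1.2, 0, 0.087], [7.4, -6.2, -1.2, 0, 0.087], [7.4, -6.2, -1.2, 0, 0.087]]]}}

```text
time: 1.45
ee_pos: [0.4498, -0.1837, 0.3045]
eef_rot: [0.987, 0.159, -0.0, 0.0]
ft_force: [-0.2, -1.0, 0.5]
width: 0.0868
grip_force: 0.0
```

```bash
python3 - <<'E'
from h import *
import pickle
c=r.camera("wrist");pickle.dump(c,open("w1.pkl","wb"));cv2.imwrite("pics/w1.png",c["img"][:,:,::-1])
print(shift([.486,.06,.3]),r.read_state()["joint_vel"].round(3))
E
```

```text
[ 0.11099474 -0.2212303   0.00426306] [ 0.017  0.     0.017  0.007 -0.    -0.003 -0.001]
```

View pics/w1.png

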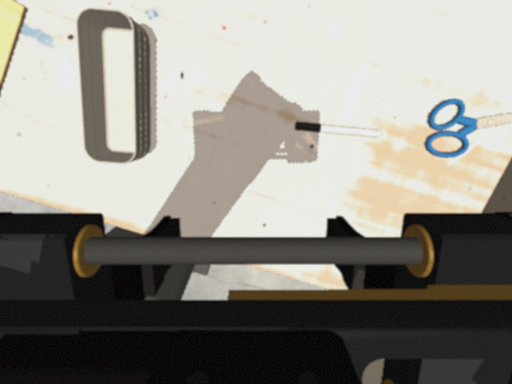

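The wrist view shows the stack's rim (outer) from about (80,10) to (155,162) and the marker from (295,127) to (381,132), with the black cap on the left. I'll take a second view near the stack.

Emit:
{"fn": "jog_arm", "kwargs": {"offsets": [[[1, -4.4, 0, 0, 0.087], [1, -4.4, 0, 0, 0.087], [1, -4.4, 0, 0, 0.087], [1, -4.4, 0, 0, 0.087], [1, -4.4, 0, 0, 0.087], [1, -4.4, 0, 0, 0.087], [1, -4.4, 0, 0, 0.087]]]}}

```text
time: 2.2
ee_pos: [0.4287, 0.0391, 0.3045]
eef_rot: [0.988, 0.157, -0.0, 0.0]
ft_force: [-0.9, -0.6, -0.4]
width: 0.0867
grip_force: 0.0
```

```bash
python3 - <<'E'
from h import *
import pickle
c=r.camera("wrist");pickle.dump(c,open("w2.pkl","wb"))
cv2.imwrite("pics/w2.png",c["img"][:,:,::-1])
E
```

```text
(no output)
```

View pics/w2.png

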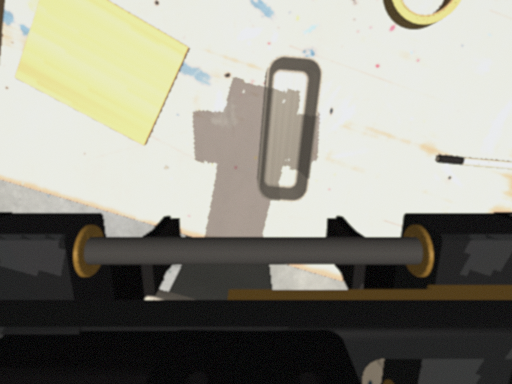

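The second view shows the stack's rim, outer edge from about (262,57) to (320,199), the board corners at (16,76), (145,143) and (188,48), and the marker cap at (436,159). I'll fit the outline models over the views.

```bash
cat > fit.py <<'E'
from h import *
from scipy.optimize import differential_evolution as DE
def rrect(L,W,rad,n=24):
    o=[]
    for sx,sy,a in((1,1,0),(-1,1,90),(-1,-1,180),(1,-1,270)):
        for t in np.radians(np.linspace(a,a+90,6)):o.append([sx*(L/2-rad)+rad*np.cos(t),sy*(W/2-rad)+rad*np.sin(t)])
    o=np.array(o+o[:1]);d=np.r_[0,np.cumsum(np.linalg.norm(np.diff(o,axis=0),axis=1))]
    s=np.linspace(0,d[-1],120,endpoint=False);return np.c_[np.interp(s,d,o[:,0]),np.interp(s,d,o[:,1])]
def place(o,p):
    c,s=np.cos(p[2]),np.sin(p[2]);return np.c_[o@np.array([[c,s],[-s,c]])+p[:2],np.full(len(o),p[3])]
def projn(c,X):
    P=np.array(c["pose"]);q=(X-P[:3,3])@P[:3,:3];return np.c_[c["fx"]*q[:,0]/q[:,2]+c["cx"],c["fy"]*q[:,1]/q[:,2]+c["cy"]]
def samp(im,uv):return cv2.remap(im,uv[:,0].astype(np.float32)[None],uv[:,1].astype(np.float32)[None],cv2.INTER_LINEAR,borderValue=-1)[0]
def fit(views,L,W,rad,chan,x0,dx,cap=40,e=.0025):
    o=rrect(L,W,rad);oi=o*np.array([1-2*e/L,1-2*e/W]);oo=o*np.array([1+2*e/L,1+2*e/W])
    ims=[chan(c["img"]).astype(np.float32) for c in views]
    def cost(p):
        t=0
        for c,im in zip(views,ims):
            a=samp(im,projn(c,place(oi,p)));b=samp(im,projn(c,place(oo,p)));g=(a>=0)&(b>=0)
            g&=projn(c,place(oo,p))[:,1]<(210 if c["fx"]<300 else 400)
            t-=np.clip((a-b)[g],-cap,cap).sum()/max(g.sum(),40)
        return t
    x0=np.array(x0);q=DE(cost,list(zip(x0-dx,x0+dx)),seed=1,popsize=25,maxiter=120,tol=1e-8)
    return q.x,q.fun/len(views)
gray=lambda i:255-cv2.cvtColor(i,cv2.COLOR_RGB2GRAY)
sat=lambda i:cv2.cvtColor(i,cv2.COLOR_RGB2HSV)[:,:,1]
def draw(c,outs,k=1):
    im=np.ascontiguousarray(c["img"][:,:,::-1]);
    for o in outs:cv2.polylines(im,[np.round(projn(c,o)*16).astype(np.int32)],True,(0,0,255),1,cv2.LINE_AA,4)
    return im
E
python3 - <<'E'
from fit import *
import pickle;np.set_printoptions(precision=4,suppress=True)
w1,w2=[pickle.load(open(f"w{i}.pkl","rb")) for i in(1,2)];t=r.camera("top");s=r.camera("side")
for V in([w1,w2],[w1,w2,t],[w2,t]):print("tray",*fit(V,.176,.066,.02,gray,[.486,.011,.26,.08],[.03,.03,.15,.025]))
T=fit([w1,w2,t],.176,.066,.02,gray,[.486,.011,.26,.08],[.03,.03,.15,.025])[0]
x=np.mean([atz(t,u,.008)[:2] for u in((127,214),(194,223),(187,276),(118,262))],0)
for V in([w2],[t],[w2,t,s]):print("panel",*fit(V,.155,.2,.0005,sat,[*x,-.12,.008],[.03,.03,.25,.012]))
B=fit([w2,t,s],.155,.2,.0005,sat,[*x,-.12,.008],[.03,.03,.25,.012])[0]
O=[place(rrect(.176,.066,.02),T),place(rrect(.155,.2,.0005),B)]
print("cap end",tri([(w1,(295,127)),(w2,(436,159))]),"cap in/",tri([(w1,(320,128)),(w2,(463,160))]),"tip w1",atz(w1,(381,132),.0065))
a=draw(w1,O)[:210,:200];b=draw(w2,O)[:210,:345];d=draw(t,O)[200:290,100:290]
cv2.imwrite("pics/ov.png",cv2.resize(np.hstack([a,b]),None,fx=1.45,fy=1.45*1.3)[:, :]) if 0 else None
can=np.zeros((600,800,3),np.uint8);b2=cv2.resize(b,None,fx=1.5,fy=1.5);a2=cv2.resize(a[:,60:],None,fx=1.9,fy=1.9);d2=cv2.resize(d,None,fx=2.8,fy=2.8)
can[:b2.shape[0],:b2.shape[1]]=b2;can[:a2.shape[0],520:520+a2.shape[1]]=a2;can[320:320+min(280,d2.shape[0]),:d2.shape[1]]=d2[:280];cv2.imwrite("pics/ov.png",can)
E
```

```text
tray [0.4893 0.0102 0.2407 0.0745] -34.0118896484375
tray [0.4887 0.0108 0.2412 0.073 ] -29.12109375
tray [0.4883 0.0126 0.2347 0.0624] -30.46153564453125
panel [ 0.498   0.2826 -0.1888  0.0122] -39.30682995854592
panel [ 0.4958  0.2833 -0.1734  0.012 ] -32.343359375
panel [ 0.4962  0.2859 -0.186   0.0042] -34.654499174689605
cap end [ 0.5214 -0.2269  0.0016] cap in/ [ 0.5317 -0.261   0.01  ] tip w1 [ 0.5541 -0.35    0.0065]
```

View pics/ov.png

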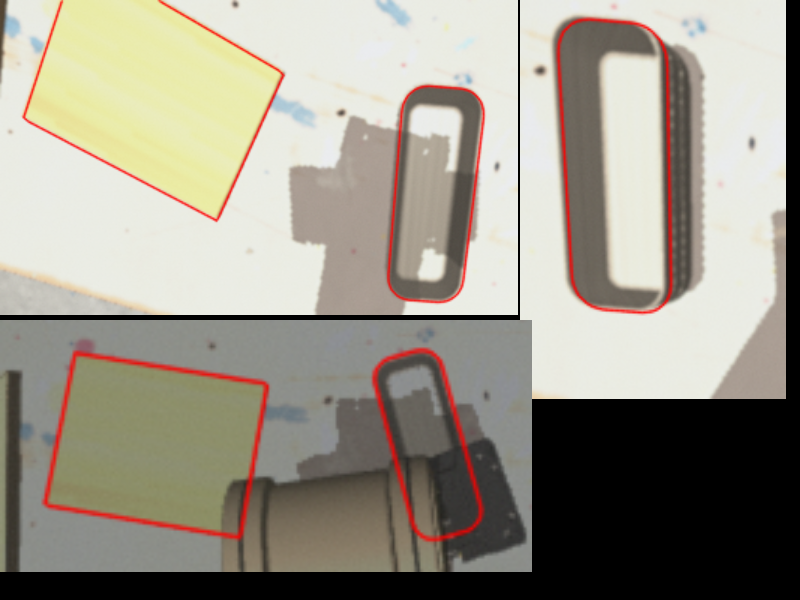

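The overlay agrees with the edges in both wrist views: the board fit is good, and the rim is about 1–2 px too far out at the right in w1. The arm covers the stack in the new top view, so I'll refit with the arm-free first image.

```bash
python3 - <<'E'
from fit import *
import pickle;np.set_printoptions(precision=4,suppress=True)
w1,w2=[pickle.load(open(f"w{i}.pkl","rb")) for i in(1,2)];t=r.camera("top");s=r.camera("side")
t["img"]=cv2.imread("pics/top0.png")[:,:,::-1].copy();s["img"]=cv2.imread("pics/side0.png")[:,:,::-1].copy()
for e in(.0015,.003):
  for V in([w1,w2],[w1,w2,t],[w2,t]):print("tray",e,*fit(V,.176,.066,.02,gray,[.486,.011,.26,.08],[.03,.03,.15,.025],60,e))
  print("fixed z",*fit([w1,w2,t],.176,.066,.02,gray,[.486,.011,.26,.081],[.03,.03,.15,1e-4],60,e))
  print("panel",*fit([w2,t],.155,.2,.0005,sat,[.496,.284,-.18,.008],[.03,.03,.25,.012],60,e))
x=fit([w1,w2,t],.176,.066,.02,gray,[.486,.011,.26,.081],[.03,.03,.15,1e-4],60)[0]
print(shift([x[0],x[1],.16]),tool()[1][:,0])
E
```

```text
tray 0.0015 [0.49   0.0102 0.2392 0.0771] -37.304447428385416
tray 0.0015 [0.4892 0.0117 0.2409 0.0742] -35.613669162326396
tray 0.0015 [0.4883 0.013  0.2432 0.0703] -39.70476481119792
fixed z [0.4893 0.0088 0.2413 0.0809] -28.665511067708337
panel [ 0.4972  0.285  -0.1843  0.0072] -38.6454208836411
tray 0.003 [0.4889 0.0108 0.2411 0.0732] -46.0956298828125
tray 0.003 [0.4879 0.0114 0.2406 0.0719] -48.93407389322917
tray 0.003 [0.4875 0.0116 0.2396 0.0671] -57.51437581380208
fixed z [0.4889 0.0119 0.2369 0.0809] -43.47007649739584
panel [ 0.4968  0.2851 -0.1893  0.006 ] -51.803389978890465
[0.0492 0.0445 0.1444] [ 0.951   0.3093 -0.0003]
```

Converted, 0.049 m is 0.98, 0.1 m is 2.

Emit:
{"fn": "jog_arm", "kwargs": {"offsets": [[[0.98, 0.88, 2, 0.074, 0.087], [0.98, 0.88, 2, 0.074, 0.087], [0.98, 0.88, 2, 0.074, 0.087], [0.98, 0.88, 2, 0.074, 0.087], [0.98, 0.88, 2, 0.074, 0.087]]]}}

```text
time: 2.95
ee_pos: [0.4889, 0.014, 0.205]
eef_rot: [0.993, 0.121, -0.0, -0.0]
ft_force: [-0.8, 0.4, 0.8]
width: 0.087
grip_force: 0.0
```

```bash
python3 - <<'E'
from fit import *
import pickle;np.set_printoptions(precision=4,suppress=True)
w1,w2=[pickle.load(open(f"w{i}.pkl","rb")) for i in(1,2)];t=r.camera("top")
t["img"]=cv2.imread("pics/top0.png")[:,:,::-1].copy()
w3=r.camera("wrist");pickle.dump(w3,open("w3.pkl","wb"))
for V in([w3],[w3,w1],[w3,w2],[w1,w2,w3,t]):print("tray",*fit(V,.176,.066,.02,gray,[.489,.011,.24,.08],[.02,.02,.1,.025],60))
x=fit([w1,w2,w3],.176,.066,.02,gray,[.489,.011,.24,.08],[.02,.02,.1,.025],60)[0]
cv2.imwrite("pics/ov3.png",draw(w3,[place(rrect(.176,.066,.02),x)]));print(x,shift([x[0],x[1],.092]),np.arctan2(tool()[1][1,0],tool()[1][0,0]))
E
```

```text
tray [0.4875 0.0119 0.2478 0.0673] -60.0
tray [0.4892 0.0116 0.2416 0.0728] -47.89070172991072
tray [0.4891 0.0124 0.2448 0.0733] -56.966466703869045
tray [0.4883 0.0114 0.2409 0.0727] -49.69211745489211
[0.4889 0.0116 0.2412 0.0727] [-0.0012  0.0025  0.114 ] 0.24303788180000813
```

View pics/ov3.png

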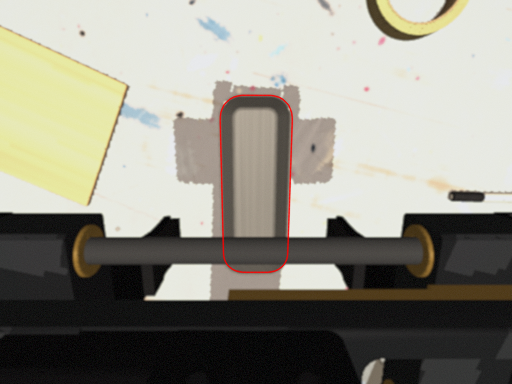

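The view shows the rim outline centred between the fingers (columns 221–291), with the gripper aligned to it. The heights disagree (73 against 81), so I'll measure rim edges subpixel: known width, plus two wrist heights.

```bash
python3 - <<'E'
from fit import *
import pickle;np.set_printoptions(precision=4,suppress=True)
w1,w2,w3=[pickle.load(open(f"w{i}.pkl","rb")) for i in(1,2,3)]
p=np.array([.4889,.0116,.241]);u=np.array([np.cos(p[2]),np.sin(p[2])]);n=np.array([-u[1],u[0]])
def edge(c,a,sgn,z,w=.033):  # outermost bright->dark crossing along the across direction
    off=np.linspace(w+.012,w-.012,97);X=np.array([[*(p[:2]+a*u+sgn*o*n),z] for o in off]);uv=projn(c,X)
    v=samp(255-gray(c["img"]).astype(np.float32),uv);lo,hi=v[35:].min(),np.median(v[:20])
    i=np.argmax(v<(lo+hi)/2);return off[i],uv[i],lo,hi
for nm,c in(("w3",w3),("w2",w2),("w1",w1)):
    for a in((.0,.02,.04,.06) if c is w3 else (-.05,-.02,.02,.05)):
        L=edge(c,a,1,.081);R=edge(c,a,-1,.081);print(nm,a,"L",round(L[0]*1e3,1),"R",round(R[0]*1e3,1),"sum",round((L[0]+R[0])*1e3,1),[int(q) for q in(*L[2:],*R[2:])],"cam z",round(c["pose"][2][3],3) if isinstance(c["pose"],list) else round(np.array(c["pose"])[2,3],3))
# side view long ends of rim
E
```

```text
w3 0.0 L 39.2 R 31.0 sum 70.2 [84, 228, 72, 232] cam z 0.346
w3 0.02 L 31.8 R 30.2 sum 62.0 [83, 156, 73, 159] cam z 0.346
w3 0.04 L 31.8 R 30.2 sum 62.0 [84, 157, 74, 165] cam z 0.346
w3 0.06 L 31.8 R 30.0 sum 61.8 [84, 157, 73, 158] cam z 0.346
w2 -0.05 L 34.8 R 30.5 sum 65.2 [85, 159, 75, 235] cam z 0.445
w2 -0.02 L 34.8 R 33.5 sum 68.2 [85, 159, 76, 234] cam z 0.445
w2 0.02 L 34.8 R 31.8 sum 66.5 [83, 160, 75, 235] cam z 0.445
w2 0.05 L 34.8 R 29.8 sum 64.5 [90, 159, 93, 234] cam z 0.445
w1 -0.05 L 30.8 R 42.0 sum 72.8 [100, 233, 69, 77] cam z 0.445
w1 -0.02 L 30.8 R 42.5 sum 73.2 [102, 234, 69, 76] cam z 0.445
w1 0.02 L 30.8 R 42.2 sum 73.0 [101, 234, 68, 78] cam z 0.445
w1 0.05 L 30.8 R 42.5 sum 73.2 [100, 233, 71, 77] cam z 0.445
```

The dark-to-bright edge is the inner rim line, because the 2 mm top face is bright: 62 mm measured at z = 0.081, exactly the inner width. I'll refit with the inner outline.

```bash
python3 - <<'E'
from fit import *
import pickle;np.set_printoptions(precision=4,suppress=True)
w1,w2,w3=[pickle.load(open(f"w{i}.pkl","rb")) for i in(1,2,3)];t=r.camera("top");t["img"]=cv2.imread("pics/top0.png")[:,:,::-1].copy()
for V in([w3,w1],[w3,w2],[w1,w2,w3],[w1,w2,w3,t]):
    x=fit(V,.172,.062,.018,gray,[.489,.011,.24,.08],[.02,.02,.1,.025],150,.0015);print(*x)
x=x[0];print(shift([x[0],x[1],.092]),np.arctan2(tool()[1][1,0],tool()[1][0,0]))
E
```

```text
[0.4893 0.0126 0.2401 0.0805] -57.892272367931554
[0.4895 0.0122 0.243  0.0801] -68.94604608444939
[0.4893 0.0125 0.2407 0.0806] -61.89225105406746
[0.4893 0.0123 0.2403 0.0808] -55.1905276343936
[-0.0007  0.0017  0.1141] 0.24314478125156885
```

Converted, 0.113 m is 2.26, 0.1 m is 2.

Emit:
{"fn": "jog_arm", "kwargs": {"offsets": [[[0, 0.03, 0.8, 0.003, 0.087], [0, 0.03, 1.6, 0.003, 0.087], [0, 0.03, 2, 0.003, 0.087], [0, 0.03, 2.26, 0.003, 0.087], [0, 0.03, 2.26, 0.003, 0.087], [0, 0.03, 2.26, 0.003, 0.087]]], "grip_force": 20}}

```text
time: 3.7
ee_pos: [0.4902, 0.0127, 0.0929]
eef_rot: [0.993, 0.12, 0.001, 0.0]
ft_force: [0.2, 0.0, 0.5]
width: 0.0868
grip_force: 0.0
```

Emit:
{"fn": "jog_arm", "kwargs": {"offsets": [[[0, 0, 0, 0, 0.075], [0, 0, 0, 0, 0.07], [0, 0, 0, 0, 0.066], [0, 0, 0, 0, 0.06], [0, 0, 0, 0, 0.06], [0, 0, 0, 0, 0.06], [0, 0, 0, 0, 0.06]]], "grip_force": 20}}

```text
time: 4.4
ee_pos: [0.4896, 0.0126, 0.0919]
eef_rot: [0.993, 0.12, 0.0, 0.0]
ft_force: [-1.1, -0.1, 6.4]
width: 0.0658
grip_force: 20.0
```

Emit:
{"fn": "jog_arm", "kwargs": {"offsets": [[[0, 0, -0.06, 0, 0.06], [0, 0, -0.12, 0, 0.06], [0, 0, -0.2, 0, 0.06], [0, 0, -0.28, 0, 0.06], [0, 0, -0.36, 0, 0.06], [0, 0, -0.48, 0, 0.06], [0, 0, -0.6, 0, 0.06], [0, 0, -0.72, 0, 0.06], [0, 0, -0.84, 0, 0.06], [0, 0, -1, 0, 0.06]]]}}

```text
time: 5.4
ee_pos: [0.4892, 0.0125, 0.142]
eef_rot: [0.993, 0.12, -0.0, 0.0]
ft_force: [0.8, -0.3, -1.0]
width: 0.0657
grip_force: 20.0
```

```bash
python3 - <<'E'
from h import *
c=r.camera("side");a=cv2.imread("pics/side0.png")[140:240,150:270];b=c["img"][140:240,150:270,::-1]
cv2.imwrite("pics/l1.png",cv2.resize(np.hstack([a,b]),None,fx=3.3,fy=3.3))
E
```

```text
(no output)
```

View pics/l1.png

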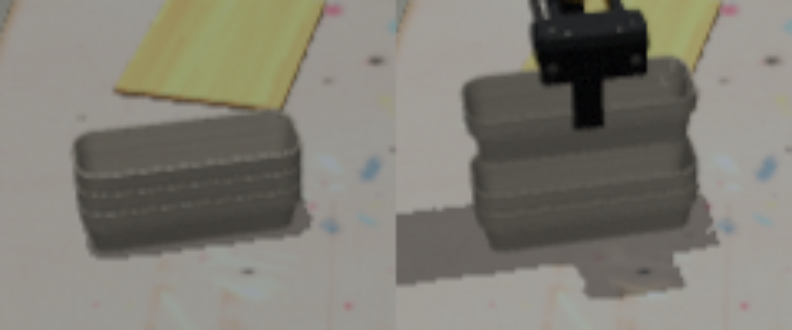

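The side view shows the top trough clear of the other two, which haven't moved. I'll go up, over to the board, and turn.

Converted, -0.06 m is -1.2, 0.06 m is 1.2.

Emit:
{"fn": "jog_arm", "kwargs": {"offsets": [[[0, 0, -0.5, 0, 0.06], [0, 0, -1, 0, 0.06], [0.2, -0.7, -1.2, -0.1, 0.06], [0.4, -1.4, -1.2, -0.2, 0.06], [0.6, -2.1, -1.2, -0.3, 0.06], [0.8, -2.8, -1.2, -0.42, 0.06], [1, -3.5, -1.2, -0.54, 0.06], [1.2, -4.2, -1.2, -0.66, 0.06], [1.36, -4.8, -1.2, -0.78, 0.06], [1.46, -5.26, -1.2, -0.9, 0.06], [1.46, -5.26, -1.2, -1.03, 0.06], [1.46, -5.26, -1.2, -1.143, 0.06]]]}}

```text
time: 6.65
ee_pos: [0.4974, 0.2864, 0.2015]
eef_rot: [0.768, 0.64, -0.0, -0.0]
ft_force: [0.3, 0.7, -1.8]
width: 0.066
grip_force: 20.0
```

Emit:
{"fn": "jog_arm", "kwargs": {"offsets": [[[0, 0, 0.4, 0, 0.06], [0, 0, 1, 0, 0.06], [0, 0, 1.6, 0, 0.06], [0, 0, 1.8, 0, 0.06], [0, 0, 1.8, 0, 0.06], [0, 0, 1.8, 0, 0.06]]]}}

```text
time: 7.25
ee_pos: [0.4983, 0.2859, 0.1128]
eef_rot: [0.77, 0.638, 0.001, 0.0]
ft_force: [0.6, 0.7, -1.8]
width: 0.0658
grip_force: 20.0
```

```bash
python3 - <<'E'
from fit import *
import pickle
np.set_printoptions(precision=4,suppress=True)
for i in range(1):
    w=r.camera("wrist");pickle.dump(w,open("w4.pkl","wb"));t=r.camera("top")
p,M=tool();print("yaw",np.arctan2(M[1,0],M[0,0]),p,r.read_state()["joint_positions"])
w2,w3=[pickle.load(open(f"w{i}.pkl","rb")) for i in(2,3)]
t["img"]=cv2.imread("pics/top0.png")[:,:,::-1].copy()
B=fit([w2,w3,t],.155,.2,.0005,sat,[.497,.285,-.187,.008],[.03,.03,.15,.012],60)[0];print("panel",B)
print(shift([B[0],B[1],.064]))
O=[place(rrect(.155,.2,.0005),B),place(rrect(.172,.062,.018),[p[0],p[1],np.arctan2(M[1,0],M[0,0]),p[2]-.011])]
cv2.imwrite("pics/p4.png",draw(w,O))
E
```

```text
yaw 1.3827223092982068 [0.4985 0.286  0.1131] [ 0.1492  0.5043 -0.9419  1.7133  0.4428  1.1511 -1.1064]
panel [ 0.497   0.2854 -0.1872  0.0054]
[-0.0009 -0.0015  0.0491]
```

View pics/p4.png

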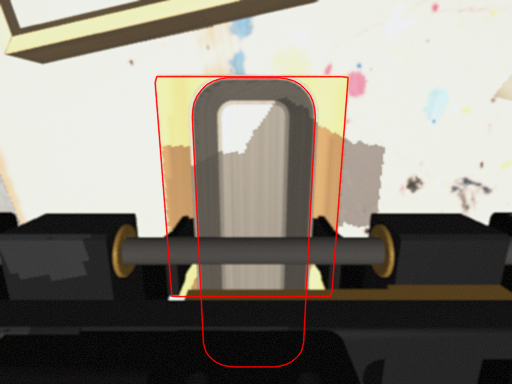

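The view shows the board outline (155,76)–(347,76) matching and the trough centred on it, parallel to its long side. I'll lower it.

Emit:
{"fn": "jog_arm", "kwargs": {"offsets": [[[-0.02, -0.03, 0.4, 0, 0.06], [-0.02, -0.03, 0.72, 0, 0.06], [-0.02, -0.03, 0.84, 0, 0.06], [-0.02, -0.03, 0.9, 0, 0.06], [-0.02, -0.03, 0.94, 0, 0.06], [-0.02, -0.03, 0.96, 0, 0.06], [-0.02, -0.03, 0.96, 0, 0.06]]]}}

```text
time: 8.05
ee_pos: [0.4964, 0.2849, 0.064]
eef_rot: [0.77, 0.638, 0.0, 0.0]
ft_force: [-0.2, -0.6, 0.2]
width: 0.0656
grip_force: 20.0
```

Emit:
{"fn": "jog_arm", "kwargs": {"offsets": [[[0, 0, 0.01, 0, 0.06], [0, 0, 0.01, 0, 0.066], [0, 0, 0.01, 0, 0.072], [0, 0, 0.01, 0, 0.08], [0, 0, 0.01, 0, 0.087], [0, 0, 0.01, 0, 0.087], [0, 0, -0.4, 0, 0.087], [0, 0, -1, 0, 0.087], [0, 0, -2, 0, 0.087], [0, 0, -2.8, 0, 0.087], [0, 0, -2.8, 0, 0.087], [0, 0, -2.8, 0, 0.087]]]}}

```text
time: 9.25
ee_pos: [0.4965, 0.2847, 0.2041]
eef_rot: [0.77, 0.637, 0.001, 0.0]
ft_force: [0.9, 0.4, -0.3]
width: 0.0871
grip_force: 0.0
```

```bash
python3 - <<'E'
from fit import *
import pickle
np.set_printoptions(precision=4,suppress=True)
w5=r.camera("wrist");pickle.dump(w5,open("w5.pkl","wb"))
print("tray on board",*fit([w5],.172,.062,.018,gray,[.497,.285,1.383,.053],[.02,.02,.1,1e-3],150,.0015))
print("board",*fit([w5],.155,.2,.0005,sat,[.497,.285,-.187,.008],[.02,.02,.1,1e-3],60))
print(tool()[0],shift([.53,-.29,.22]))
E
```

```text
tray on board [0.4964 0.2843 1.3757 0.054 ] -79.04523859797297
board [ 0.4989  0.2875 -0.1912  0.0076] -53.34486979166667
[0.496  0.2843 0.2029] [-0.5578  0.1408 -0.0166]
```

The trough stands on the board, centred to about 1–2 mm with yaw within 0.01 rad. Next is the marker: I'll traverse at height while watching the joints.

Emit:
{"fn": "jog_arm", "kwargs": {"offsets": [[[-0.8, 0.2, -0.4, 0, 0.087], [-1.6, 0.4, -0.4, -0.04, 0.087], [-2.4, 0.6, -0.4, -0.08, 0.087], [-3.2, 0.9, -0.4, -0.12, 0.087], [-4, 1.1, -0.4, -0.16, 0.087], [-4.8, 1.4, -0.4, -0.2, 0.087], [-5.6, 1.6, -0.4, -0.24, 0.087], [-6.4, 1.8, -0.4, -0.28, 0.087], [-7.2, 2.1, -0.4, -0.32, 0.087], [-8, 2.3, -0.4, -0.36, 0.087], [-8.8, 2.5, -0.4, -0.4, 0.087], [-8.8, 2.5, -0.4, -0.43, 0.087]]]}}

```text
time: 10.5
ee_pos: [0.5351, -0.178, 0.221]
eef_rot: [0.619, 0.785, -0.001, -0.001]
ft_force: [0.4, -0.1, 0.3]
width: 0.0869
grip_force: 0.0
```

```bash
python3 - <<'E'
from h import *
np.set_printoptions(precision=3,suppress=True)
p,M=tool();print("yaw",np.arctan2(M[1,0],M[0,0]),p,r.read_state()["joint_positions"],shift([.555,-.38,.22]))
E
```

```text
yaw 1.8054106285717286 [ 0.535 -0.178  0.221] [ 0.988  0.343 -0.909  1.619  0.278  1.319  0.271] [-0.201 -0.028  0.001]
```

Emit:
{"fn": "jog_arm", "kwargs": {"offsets": [[[-1, -0.16, 0, 0, 0.087], [-2, -0.3, 0, 0, 0.087], [-3, -0.44, 0, 0, 0.087], [-4, -0.56, 0, 0, 0.087], [-4, -0.56, 0, 0, 0.087], [-4, -0.56, 0, 0, 0.087]]]}}

```text
time: 11.1
ee_pos: [0.5568, -0.3724, 0.2211]
eef_rot: [0.617, 0.787, 0.0, -0.002]
ft_force: [-0.6, 1.9, 0.1]
width: 0.0869
grip_force: 0.0
```

```bash
python3 - <<'E'
from h import *
import pickle
np.set_printoptions(precision=4,suppress=True)
w=r.camera("wrist");pickle.dump(w,open("w6.pkl","wb"));w1=pickle.load(open("w1.pkl","rb"))
print(tool()[0],r.read_state()["joint_positions"],[proj(w,[*q,.0065]) for q in((.522,-.228),(.553,-.351))])
a=cv2.resize(w["img"][:210,130:390],None,fx=3,fy=3)
b=cv2.resize(w1["img"][90:165,280:400],None,fx=5,fy=5)
cv2.imwrite("pics/m6.png",np.vstack([a[:,:780],])[:, :, ::-1] if 0 else cv2.resize(w["img"][:210,130:390],None,fx=3,fy=2.8571)[:,:,::-1])
E
```

```text
[ 0.5574 -0.3707  0.2219] [ 1.0532  0.5631 -0.7957  1.3251  0.3946  1.4156  0.5186] [array([253.598 ,  42.9289]), array([254.1386, 156.1839])]
```

View pics/m6.png

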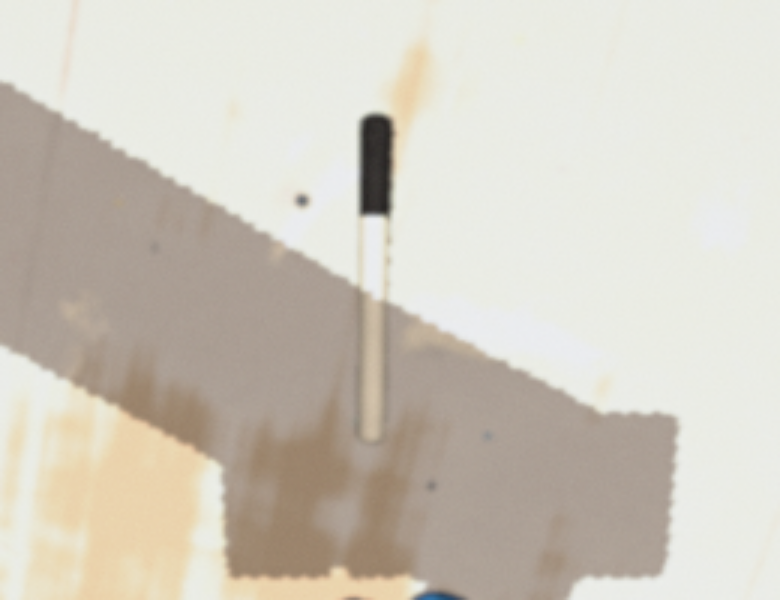

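The marker stands upright in this crop: cap end at (376,114), cap edge at (375,213), tail at (371,442). Triangulating against w1 and the first top view.

```bash
python3 - <<'E'
from h import *
import pickle
np.set_printoptions(precision=4,suppress=True)
w=pickle.load(open("w6.pkl","rb"));w1=pickle.load(open("w1.pkl","rb"));w2=pickle.load(open("w2.pkl","rb"))
f=lambda u,v:(u/3+130-.33,v/2.857-.33)
A,J,Z=f(376,114),f(375,213),f(371,442)
print("tri cap",tri([(w,A),(w1,(295,127)),(w2,(436,159))]),"junction",tri([(w,J),(w1,(320.5,128)),(w2,(463.5,160.5))]),"tail",tri([(w,Z),(w1,(381,132))]))
a,z=atz(w,A,.0065),atz(w,Z,.0065);print(a,z,np.linalg.norm(a-z),"c",(a+z)/2,"yaw",np.arctan2(a[1]-z[1],a[0]-z[0]))
c=(a+z)/2;p,M=tool();print("tool yaw",np.arctan2(M[1,0],M[0,0]),"shift",shift([c[0],c[1],.027]))
E
```

```text
tri cap [ 0.5217 -0.225   0.0056] junction [ 0.5314 -0.2606  0.0123] tail [ 0.5525 -0.3483  0.0109]
[ 0.5227 -0.2243  0.0065] [ 0.5515 -0.3491  0.0065] 0.12806773456111475 c [ 0.5371 -0.2867  0.0065] yaw 1.7977129198129365
tool yaw 1.8135074850570703 shift [0.0859 0.0007 0.1952]
```

Converted, 0.06 m is 1.2, 0.194 m is 3.88.

Emit:
{"fn": "jog_arm", "kwargs": {"offsets": [[[0.8, 0, 0.4, 0.008, 0.07], [1.6, 0.014, 1.2, 0.016, 0.06], [1.72, 0.014, 2, 0.016, 0.05], [1.72, 0.014, 2.8, 0.016, 0.05], [1.72, 0.014, 3.4, 0.016, 0.05], [1.72, 0.014, 3.7, 0.016, 0.05], [1.72, 0.014, 3.88, 0.016, 0.05], [1.72, 0.014, 3.88, 0.016, 0.05], [1.72, 0.014, 3.88, 0.016, 0.05]]]}}

```text
time: 12.05
ee_pos: [0.5384, -0.2882, 0.031]
eef_rot: [0.623, 0.782, 0.0, 0.001]
ft_force: [-0.1, -0.3, 0.6]
width: 0.0503
grip_force: 0.0
```

Converted, 0.004 m is 0.08, 0.002 m is 0.04.

Emit:
{"fn": "jog_arm", "kwargs": {"offsets": [[[0, 0, 0.04, 0, 0.04], [0, 0, 0.08, 0, 0.03], [0, 0, 0.08, 0, 0.02], [0, 0, 0.08, 0, 0.016], [0, 0, 0.08, 0, 0.01], [0, 0, 0.08, 0, 0.008], [0, 0, 0.08, 0, 0.008], [0, 0, 0.08, 0, 0.008], [0, 0, 0.08, 0, 0.008]]], "grip_force": 15}}

```text
time: 12.95
ee_pos: [0.5376, -0.2882, 0.0256]
eef_rot: [0.623, 0.782, -0.0, 0.0]
ft_force: [-0.1, -0.0, 0.8]
width: 0.0119
grip_force: 15.0
```

```bash
python3 -c "
from h import *
print([r.read_state()[k] for k in('ee_pos','width','grip_force')])"
```

```text
[array([ 0.53755341, -0.28819562,  0.0256354 ]), 0.01190308296042714, 14.998616874217987]
```

Emit:
{"fn": "jog_arm", "kwargs": {"offsets": [[[0, 0, -0.2, 0, 0.008], [0, 0, -0.8, 0, 0.008], [0, 0, -1.6, 0, 0.008], [0, 0, -2.4, 0, 0.008], [0, 0, -3, 0, 0.008], [0.6, 0.1, -3.2, 0, 0.008], [1.4, 0.22, -3.2, 0.03, 0.008], [2.2, 0.34, -3.2, 0.06, 0.008], [3, 0.46, -3.2, 0.1, 0.008], [3.8, 0.6, -3.2, 0.14, 0.008], [4.6, 0.72, -3.2, 0.18, 0.008], [4.6, 0.72, -3.2, 0.18, 0.008]]]}}

```text
time: 14.15
ee_pos: [0.5207, -0.0493, 0.1868]
eef_rot: [0.688, 0.726, 0.001, 0.0]
ft_force: [0.0, -0.3, -0.5]
width: 0.0119
grip_force: 15.0
```

```bash
python3 - <<'E'
from h import *
np.set_printoptions(precision=4,suppress=True)
p,M=tool();y=np.arctan2(M[1,0],M[0,0]);print(y,y-1.38,shift([.4965,.283,.16]),r.read_state()["joint_positions"])
E
```

```text
1.624195690540338 0.24419569054033818 [ 0.3332 -0.0065  0.027 ] [ 0.846   0.2761 -0.9547  1.7677  0.2386  1.2197 -0.1202]
```

Emit:
{"fn": "jog_arm", "kwargs": {"offsets": [[[0.8, 0, 0, 0.03, 0.008], [1.6, 0, 0, 0.06, 0.008], [2.4, 0, 0, 0.09, 0.008], [3.2, 0, 0, 0.12, 0.008], [4, -0.04, 0, 0.15, 0.008], [4.8, -0.06, 0, 0.18, 0.008], [5.6, -0.1, 0, 0.21, 0.008], [6.4, -0.12, 0.2, 0.24, 0.008], [6.66, -0.13, 0.54, 0.243, 0.008], [6.66, -0.13, 0.54, 0.243, 0.008], [6.66, -0.13, 0.54, 0.243, 0.008]]]}}

```text
time: 15.25
ee_pos: [0.4994, 0.2758, 0.1588]
eef_rot: [0.773, 0.634, -0.0, 0.0]
ft_force: [0.4, -0.2, -0.8]
width: 0.0118
grip_force: 15.0
```

```bash
python3 - <<'E'
from fit import *
import pickle
np.set_printoptions(precision=4,suppress=True)
w=r.camera("wrist");w5=pickle.load(open("w5.pkl","rb"))
for V in([w],[w,w5]):T=fit(V,.172,.062,.018,gray,[.497,.2845,1.38,.053],[.02,.02,.1,1e-3],150,.0015);print("tray",*T)
T=T[0];p,M=tool();print(np.arctan2(M[1,0],M[0,0]),p,shift([T[0],T[1],.042]))
cv2.imwrite("pics/p7.png",draw(w,[place(rrect(.172,.062,.018),T)]))
E
```

```text
tray [0.4967 0.2843 1.3803 0.0531] -92.29815415933099
tray [0.4966 0.2843 1.3783 0.0536] -85.50680787108632
1.3728799208887608 [0.4999 0.2753 0.1592] [ 0.0081 -0.0051  0.1172]
```

View pics/p7.png

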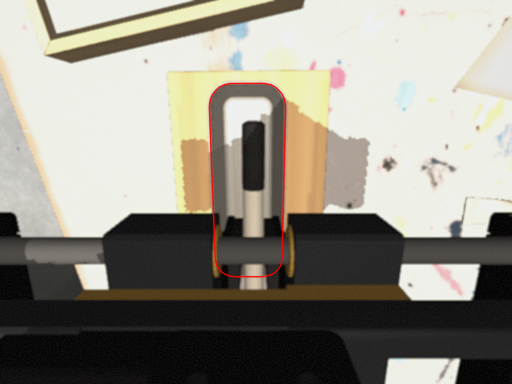

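The picture shows the marker (cap at (254,122)–(254,190)) level and parallel above the trough, whose rim spans columns 210–285. It sits a little high and needs a small centring shift, which I'll do while still up.

The rows are not in the units I measure in: shifts go in units of 50 mm. I convert before sending: 0.04 m is 0.8, 0.06 m is 1.2.

Emit:
{"fn": "jog_arm", "kwargs": {"offsets": [[[0.16, -0.1, 0, -0.006, 0.008], [0.16, -0.1, 0, -0.006, 0.008], [0.16, -0.1, 0.8, -0.006, 0.008], [0.16, -0.1, 1.2, -0.006, 0.008], [0.16, -0.1, 1.2, -0.006, 0.008], [0.16, -0.1, 1.2, -0.006, 0.008]]]}}

```text
time: 15.9
ee_pos: [0.4962, 0.2853, 0.0994]
eef_rot: [0.771, 0.636, 0.0, -0.0]
ft_force: [-0.5, 0.4, 0.8]
width: 0.0118
grip_force: 15.0
```

```bash
python3 - <<'E'
from h import *
np.set_printoptions(precision=4,suppress=True)
for i in range(3):
    r.camera("top");p,M=tool();print(np.arctan2(M[1,0],M[0,0]),p,shift([.4966,.2835,.040]))
E
```

```text
1.379619318515246 [0.4965 0.2856 0.1   ] [-0.0021  0.0004  0.06  ]
1.3796486113282707 [0.4967 0.2857 0.1002] [-0.0023  0.0003  0.0602]
1.3796309876890627 [0.4967 0.2857 0.1001] [-0.0022  0.0002  0.0601]
```

Converted, 0.06 m is 1.2, 0.04 m is 0.8.

Emit:
{"fn": "jog_arm", "kwargs": {"offsets": [[[-0.04, 0, 0.4, 0, 0.008], [-0.04, 0, 0.8, 0, 0.008], [-0.04, 0, 1, 0, 0.008], [-0.04, 0, 1.12, 0, 0.008], [-0.04, 0, 1.2, 0, 0.008], [-0.04, 0, 1.21, 0, 0.008], [-0.04, 0, 1.21, 0, 0.008]]]}}

```text
time: 16.75
ee_pos: [0.4958, 0.2835, 0.0386]
eef_rot: [0.771, 0.636, 0.0, 0.0]
ft_force: [0.2, -0.9, -0.1]
width: 0.0123
grip_force: 15.0
```

Converted, -0.16 m is -3.2, -0.14 m is -2.8.

Emit:
{"fn": "jog_arm", "kwargs": {"offsets": [[[0, 0, 0, 0, 0.014], [0, 0, 0, 0, 0.016], [0, 0, 0, 0, 0.016], [0, 0, 0, 0, 0.016], [0, 0, -0.08, 0, 0.017], [0, 0, -0.2, 0, 0.018], [0, 0, -0.4, 0, 0.018], [0, 0, -0.7, 0, 0.018], [0, 0, -1.2, 0, 0.018], [0, 0, -2, 0, 0.03], [0, 0, -2.8, 0, 0.04], [0, 0, -3.2, 0, 0.04]]]}}

```text
time: 17.95
ee_pos: [0.4961, 0.2844, 0.2028]
eef_rot: [0.771, 0.637, 0.002, 0.001]
ft_force: [-0.2, 0.4, 1.0]
width: 0.0342
grip_force: 0.0
```

```bash
python3 - <<'E'
from fit import *
import pickle
np.set_printoptions(precision=4,suppress=True)
w=r.camera("wrist");p,M=tool();print(p)
T=fit([w],.172,.062,.018,gray,[.4965,.2845,1.38,.053],[.02,.02,.1,1e-3],150,.0015);print("tray",*T)
hsv=cv2.cvtColor(w["img"],cv2.COLOR_RGB2GRAY);m=np.zeros_like(hsv);poly=projn(w,place(rrect(.150,.044,.01),[*T[0][:3],.012]))
cv2.fillPoly(m,[poly.astype(np.int32)],255);m[210:]=0
b=((hsv<65)&(m>0)).astype(np.uint8);n,l,st,ce=cv2.connectedComponentsWithStats(b);k=1+np.argmax(st[1:,4]);print(st[k],ce[k])
q=np.argwhere(l==k)[:,::-1].astype(np.float32);rc=cv2.minAreaRect(q)
B=cv2.boxPoints(rc);W=np.array([atz(w,u,.017) for u in B]);print("cap corners",W[:,:2].tolist())
E
```

```text
[0.4968 0.285  0.2049]
tray [0.4964 0.2843 1.3755 0.054 ] -84.49051150760135
[248 122   9  33 289] [252.0554 138.2699]
cap corners [[0.5036943828433795, 0.34703972426063523], [0.512297462108891, 0.3453895289615992], [0.5057950592870307, 0.31099932182080614], [0.4969617680499032, 0.3126988439540152]]
```

The cap lies inside the trough on its centre line. Last check before handing in is the stack that remains.

```bash
python3 - <<'E'
from fit import *
np.set_printoptions(precision=4,suppress=True)
t=r.camera("top");s=r.camera("side")
for z in(.063,):print("mid",*fit([t],.172,.062,.018,gray,[.489,.012,.24,z],[.02,.02,.1,1e-3],150,.0015))
t0=dict(t,img=cv2.imread("pics/top0.png")[:,:,::-1].copy());print("top at start",*fit([t0],.172,.062,.018,gray,[.489,.012,.24,.081],[.02,.02,.1,1e-3],150,.0015))
s0=cv2.imread("pics/side0.png")[:,:,::-1];d=cv2.absdiff(s0,s["img"]).max(2)
# lower stack region and bystanders in the side view
for n,(u,v,a,b) in dict(lowstack=(180,202,60,10),tub=(290,170,30,30),tape=(278,218,42,32),tube=(325,170,60,25)).items():print(n,np.percentile(d[v:v+b,u:u+a],[50,90]))
print(r.read_state()["joint_vel"].round(3))
E
```

```text
mid [0.4868 0.0114 0.2364 0.0638] -43.204060872395836
top at start [0.4867 0.0114 0.2385 0.0817] -39.82351888020833
lowstack [3. 4.]
tub [4. 5.]
tape [4. 5.]
tube [4. 5.]
[-0.008  0.033  0.023  0.043  0.01  -0.017 -0.007]
```

The stack and the bystanders haven't moved, so I'm handing in.

Emit:
{"fn": "jog_arm", "kwargs": {"offsets": [[[0, 0, 0, 0, 0.04], [0, 0, 0, 0, 0.04], [0, 0, 0, 0, 0.04], [0, 0, 0, 0, 0.04]]]}}

```text
time: 18.5
ee_pos: [0.4953, 0.2832, 0.1974]
eef_rot: [0.771, 0.637, -0.0, -0.0]
ft_force: [-0.3, -0.5, 0.1]
width: 0.04
grip_force: 0.0
```

```bash
python3 -c "
from bench import r
print(r.close_job())"
```

```text
the job is handed in; nothing more can be done
None
```

I handed the job in at about 18.5 s: the top trough stands centred on the board along its long side with the marker lengthwise inside, and by the camera checks the other two troughs and the bystanders haven't moved.

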